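Check the chocolate block, then hold the warmer's sprung hood for loading

TASK

We are loading the chocolate warmer: first check the block that lies under the height gauge by pressing the gauge's knob down until its foot rests on the block, lightly, then let the gauge spring back up. Then lift the warmer's hood by its bar past the point where its spring takes over (about 50 degrees open), without letting it fly open or slam, ease it back down to about 10 degrees below that point and keep holding it there, still, so that I can slip the block in: finish while holding the hood. Leave the blocks, the jar, the spatula and the mug where they are.

Things in the scene. Friction and masses are not known exactly. Their poses are not given: they have to be found in the camera images.
- warmer: Counter-top warmer: a stainless open-topped box, 220 (x, depth) x 280 (y, width) x 80 mm high, fixed to the counter, with a stainless hood hinged along its rear (+x) edge. Origin: centre of its underside; its -x side is the front, towards the robot, where the hood's bar is. It may stand on the left or the right of the gauge, turned a little.
- hood_hinge (a point): Point on the hinge line of the hood, midway along its width, at the rear of the warmer, 82 mm above the counter (115 mm behind the warmer's origin). The hinge line runs along the warmer's y axis.
- hood_bar (a point): Centre of the hood's lifting bar: round, 12 mm thick, 140 mm long, parallel to the hinge line, 46 mm clear of the hood's front wall. Shut: 275 mm in front of the hinge line and 30 mm above it (112 mm above the counter), the hood's flat top 45 mm above it. At the balance point it is 312 mm above the counter. Pinched from above, it can turn between the fingers as the hood swings.
- hood (a joint): Opening angle of the hood, rad: 0 shut, growing as the bar rises, stop at 1.45. The hood weighs 0.95 kg and has a spring that helps to open it: below the balance point at 0.87 rad (50 degrees) it falls shut by itself, above it the spring throws it open. Lifting at the bar takes about 2 N when shut, falling to zero at the balance point.
- gauge: Height gauge: a marble slab 160 (x) x 280 (y) x 15 mm, fixed, with a steel column at the back (+x) and an arm (top 173 mm above the counter) that guides an upright slide over the slab's centre. Origin: centre of the slab's underside. Three chocolate blocks lie on the slab in a row along y, 95 mm apart: one under the slide's foot, one at either side.
- gauge_knob (a point): Centre of the top face of the gauge slide's round black knob, 32 mm across and 12 mm thick. Untouched it is 287 mm above the counter; press it straight down.
- gauge_foot (a point): Centre of the underside of the slide's round steel foot, 28 mm across, sprung: it gives 1 mm per newton, 8 mm at most. 172 mm below the knob's top; untouched it is 100 mm above the slab (115 mm above the counter).
- gauge_slide (a joint): How far the gauge's slide is pressed down, m: 0 untouched, at most 0.085. A spring pushes it back up with 3 N at the top, 50 N/m more on the way down. The foot first meets the low block at 0.075, the middle one at 0.060, the tall one at 0.045; a few mm more presses it on.
- block_low_centre (a point): Centre of the low chocolate block, 70 x 45 x 25 mm high, loose, on the slab. Which of the three blocks is under the foot differs.
- block_mid_centre (a point): Centre of the middle chocolate block, 70 x 45 x 40 mm high, loose, on the slab.
- block_tall_centre (a point): Centre of the tall chocolate block, 70 x 45 x 55 mm high, loose, on the slab.
- jar: Glass jar with a white cap, 48 mm across, 85 mm high, between warmer and gauge; origin at its underside. Bystander.
- spatula: Spatula lying on the counter between warmer and gauge, pointing away from the robot. Bystander.
- mug: White mug, 72 mm across, 85 mm high, behind the jar. Bystander.

How it is judged:
By the outcome, as a careful person would: the job done as asked, in the order asked, and still so for the second after the job is handed in, while the arm keeps its last pose, push and grip.
It also fails if it takes over 64 s, if anything falls off the work surface, if the arm or the gripper's body presses on something with over 40 N, if the wrist force passes 120 N, or if a joint passes its speed limit or range.

ROBOT

A 7-joint arm with a two-finger parallel gripper is mounted at the origin on the work surface. World frame = base frame: x ahead of the robot, y to its left, z up, the work surface at z = 0. Lengths are in m, angles in rad, forces in N, time in s.
With the tool pointing down it reaches from about 0.4 to 0.85 m from the base axis. Payload 10.4 kg.
Tool frame: the origin (TCP) lies midway between the tips of the shut fingers; the grasp point (between the pads) lies 19 mm behind it; y points along the fingers, z is the direction in which the jaws open and shut, and the axes are right-handed (so a half turn about y gives the same grasp; the last joint's range is limited). The gripper opens to 85 mm and grips with 20 to 120 N. Pads are 22 mm wide; open, the fingers measure 114 mm over their backs; the gripper's body (76 mm by 85 mm) begins 54 mm behind the grasp point. The pads swing forward as they close: fully open they stand 13 mm farther back than shut.
Start: joints at [1.091, 0.332, -0.065, 1.46, 0.022, 1.35, -0.088], TCP at [0.276, -0.561, 0.231] pointing down, gripper open.
Joint ranges: [-2.6, 2.6], [-0.5, 2.12], [-1.47, 1.34], [0.16, 2.42], [-1.27, 4.41], [0.06, 2.06], [-2.6, 2.6]. Speed limits (rad/s): [2.22, 2.22, 2.79, 2.79, 3.14, 3.14, 3.14].

INTERFACE

Orientations are given as a unit quaternion [x, y, z, w].
In Python, from cell import manip gives the robot as it stands.
- The arm moves only by the tool step_arm, never from a script. Its argument "series" is a list of rows, each a list of 4 numbers: the shift along the tool's x, y, z in mm, then the turn about the tool's y in degrees. A call has 1 to 5 rows; each row shifts and turns the commanded pose from where the row before left it, along the tool's axes as they then stand; what a row does not reach is not made up. A row lasts 1/12 s, in which the tool goes at most 41.7 mm and 7.16 degrees, less where a joint would pass 70% of its speed; a pose out of reach is approached as far as the arm can. A call is refused whole if a number of a shift passes 41.7 or a number of a turn 7.16, either way. A call with a gripper value outside its range is refused whole. "grip" is the opening, from -1 (shut) to 1 (fully open), so that 0 is half open, set as the call begins (left out, the last holds). The fingers move at their own pace and stop on an object; "newtons" is the grip in N (left out, the last holds). Time passes only in rows, so rows that do not move let the fingers close. It gives the time, the measured TCP pose, the force and the opening at its end, in the units of the state.
- manip.read_state(): the state, without advancing time (a new reading comes with each control period).
- manip.camera(name): name is "scene" or "side" or "wrist"; returns a dict with "frame" (480x640x3 uint8, red, green, blue), "range_z" (480x640 float32, m along the optical axis (not along the pixel's ray), 0 where there is no reading), "intrinsics" (3x3 intrinsics, pixels), "dist" ([k1, k2, p1, p2, k3] as OpenCV has them; the pictures are not rectified), "extrinsics" (4x4, takes a point from camera to world coordinates); the wrist camera has in their place "tool_from_camera" (4x4, takes a point from camera to tool coordinates, whose origin is the TCP and whose axes are the tool frame's). Camera axes: x right, y up, looking along -z (the intrinsics and any distortion apply to the point x, -y, -z); pixel columns grow to the right and rows downward; lengths in m; the calibration is good to about 2 mm. A picture is of the moment at which its call begins: read the wrist's pose just before it.
- manip.job_done(): hands the job in, once; it reports no verdict.
The state is a dict: "time": time; "joint_pos": joint angles; "qd": joint speeds; "joint_efforts": joint torques, N m; "tcp_pos": TCP position; "eef_rot": TCP orientation; "force": force on the tool from outside, world axes, zero at the start; "torque": the same for the moment, N m; "gripper_width": finger opening in m.
Only numpy, scipy, OpenCV 4.12 (cv2) and the standard library are available. Lean on these libraries where they do the work, as an engineer would, in place of code of your own. Each camera call takes 0.05 s, during which the arm holds its last target.

## Working session

There is one attempt and no reset: what is moved stays moved. The work goes in short steps, Python scripts to look and compute and a tool call to move; the robot and the scene stay as the last step left them, time stands still between calls to the robot, and variables do not carry over. Pictures are saved under pics/ and viewed, and the job is handed in when it is done.

Besides the shell and the picture viewer there is one more tool, called after ">>>" by a JSON object that holds its "op" and its "data", one argument or row to a line. step_arm: Moves the arm, as the interface text tells. Its arguments: {"type":"object","properties":{"series":{"type":"array"},"grip":{"type":"number"},"newtons":{"type":"number"}},"required":["series"]}

```bash
ls; mkdir -p pics; python3 - <<'E'
from cell import manip
import cv2,json
s=manip.read_state();print(s)
for n in ["scene","side"]:
    c=manip.camera(n);cv2.imwrite(f"pics/{n}0.png",c["frame"][:,:,::-1]);print(n,c["intrinsics"],c["dist"],c["extrinsics"])
E
```

```text
pics
{'time': 0.0, 'joint_pos': array([ 1.09143622,  0.33285427, -0.06470555,  1.46092751,  0.02158813,
        1.34987076, -0.08851128]), 'qd': array([-8.98126721e-05,  1.34013382e-03,  9.89148597e-04, -5.24478660e-04,
       -8.60855676e-04, -9.79483197e-04,  3.90789382e-04]), 'joint_efforts': array([ 1.76368940e-03, -6.25435209e+01,  5.03224216e-02, -3.91597044e+01,
        1.62874471e-02,  9.81301884e-03,  1.67345058e-05]), 'tcp_pos': array([ 0.27549576, -0.5606046 ,  0.23053351]), 'eef_rot': array([-0.16021905,  0.68921107, -0.68827938,  0.15996705]), 'force': array([-0.81448533,  0.32808973, -0.45586395]), 'torque': array([ 0.01820041, -0.00846653, -0.00429105]), 'gripper_width': 0.08532052718785735}
scene [[489.53449512   0.         322.42368136]
 [  0.         489.53449512 237.33758168]
 [  0.           0.           1.        ]] [-0.02553997  0.          0.          0.          0.        ] [[ 0.72260868 -0.54744792  0.42206335  1.03816972]
 [ 0.69124057  0.57651472 -0.43568022 -0.40885953]
 [-0.00481351  0.60657362  0.79501275  0.95216881]
 [ 0.          0.          0.          1.        ]]
side [[575.87561945   0.         318.71392359]
 [  0.         575.87561945 240.86770699]
 [  0.           0.           1.        ]] [0.05613606 0.         0.         0.         0.        ] [[-0.95847221  0.19522124 -0.20789345  0.37032024]
 [-0.28454014 -0.70365744  0.65107843  0.84753979]
 [-0.01918143  0.68319461  0.72998438  1.10221104]
 [ 0.          0.          0.          1.        ]]
```

View pics/scene0.png

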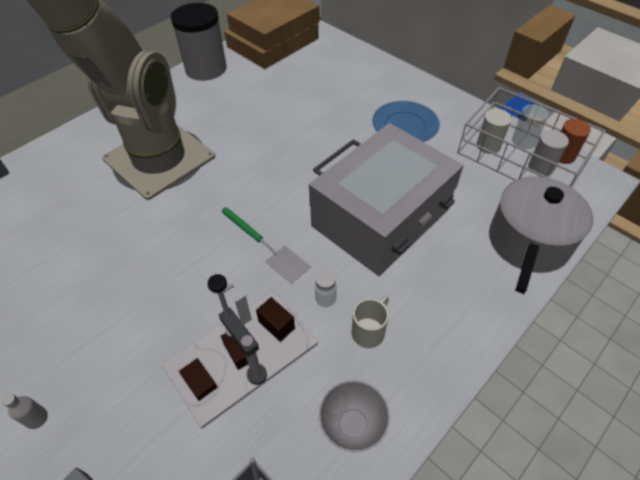

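View pics/side0.png

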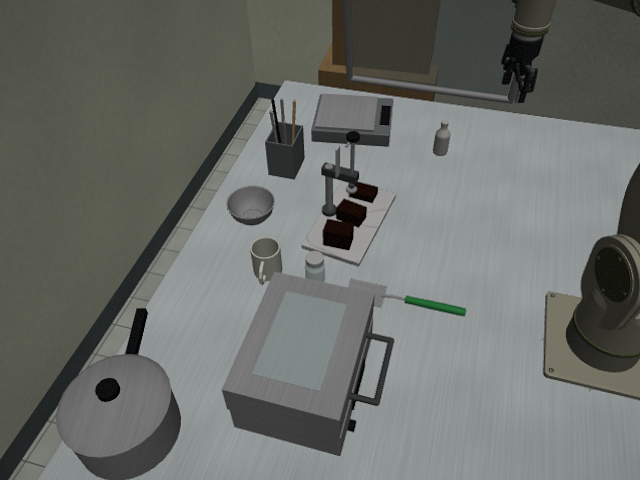

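The warmer stands on the left (+y) and the gauge on the right. In the scene view the knob is at about (217,284), and the bar runs from (318,172) to (357,145). In the side view the knob is at about (353,136), and the bar runs from (391,338) to (380,402). Next I'll enlarge these areas.

```bash
cat > h.py <<'E'
import numpy as np,cv2
from cell import manip
def world(c,uv,z=None,rng=None):
    """uv pixel -> world by range (median 3x3) or by plane height z"""
    K,d,T=c["intrinsics"],np.array(c["dist"]),c["extrinsics"]
    n=cv2.undistortPoints(np.array([[uv]],float),K,d)[0,0]
    ray=np.array([n[0],-n[1],-1.0])
    if z is None:
        if rng is None:
            u,v=int(round(uv[0])),int(round(uv[1])); rng=np.median(c["range_z"][v-1:v+2,u-1:u+2])
        return T[:3,:3]@(ray*rng)+T[:3,3]
    D=T[:3,:3]@ray
    return T[:3,3]+D*(z-T[2,3])/D[2]
def cloud(c):
    K,d,T=c["intrinsics"],np.array(c["dist"]),c["extrinsics"]
    v,u=np.mgrid[0:480,0:640]
    n=cv2.undistortPoints(np.stack([u,v],-1).reshape(-1,1,2).astype(float),K,d).reshape(480,640,2)
    r=c["range_z"]
    P=np.stack([n[...,0]*r,-n[...,1]*r,-r],-1)
    return P@T[:3,:3].T+T[:3,3]
E
python3 - <<'E'
from h import *
import pickle
cs={n:manip.camera(n) for n in("scene","side")}
pickle.dump(cs,open("c0.pkl","wb"))
a=cs["scene"]["frame"][260:430,150:330,::-1];cv2.imwrite("pics/s_g.png",cv2.resize(a,None,fx=4,fy=4,interpolation=2)[:600])
a=cs["scene"]["frame"][120:270,300:480,::-1];cv2.imwrite("pics/s_w.png",cv2.resize(a,None,fx=4,fy=4,interpolation=2))
a=cs["side"]["frame"][120:270,290:420,::-1];cv2.imwrite("pics/d_g.png",cv2.resize(a,None,fx=4,fy=4,interpolation=2))
a=cs["side"]["frame"][265:455,220:410,::-1];cv2.imwrite("pics/d_w.png",cv2.resize(a,None,fx=3,fy=3,interpolation=2))
for n,p in[("scene",(217,284)),("side",(353,136)),("scene",(198,379)),("scene",(237,349)),("scene",(276,315)),("side",(338,229)),("side",(352,208)),("side",(366,190)),("side",(300,330)),("scene",(385,175))]:
    print(n,p,world(cs[n],p).round(4))
print(world(cs["scene"],(217,284),.287),world(cs["side"],(353,136),.287))
E
```

```text
scene (217, 284) [ 0.6269 -0.2277  0.2857]
side (353, 136) [ 0.6201 -0.2189  0.2889]
scene (198, 379) [ 0.6169 -0.3224  0.0389]
scene (237, 349) [ 0.6301 -0.2324  0.0529]
scene (276, 315) [ 0.6374 -0.1324  0.0678]
side (338, 229) [ 0.629  -0.1235  0.0716]
side (352, 208) [ 0.6175 -0.2213  0.0569]
side (366, 190) [ 0.6015 -0.3148  0.0428]
side (300, 330) [0.6055 0.2472 0.162 ]
scene (385, 175) [0.5952 0.254  0.1554]
[ 0.62773094 -0.22803928  0.287     ] [ 0.62070214 -0.22136805  0.287     ]
```

View pics/s_g.png

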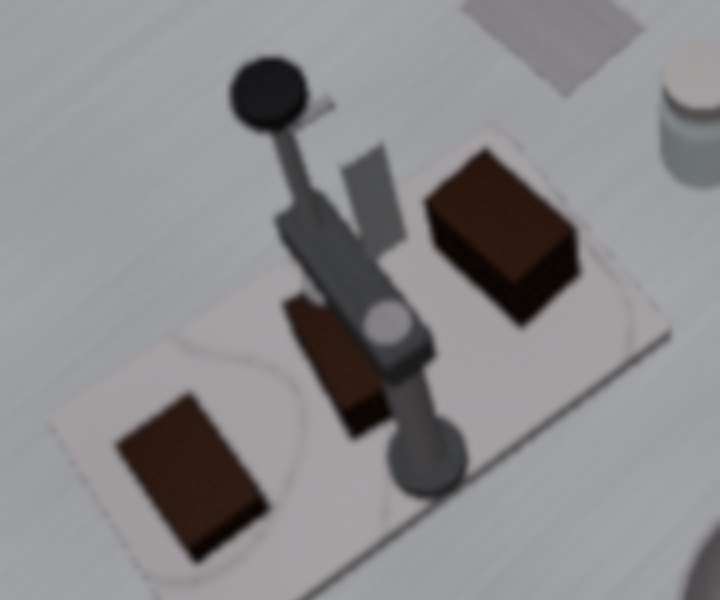

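View pics/d_g.png

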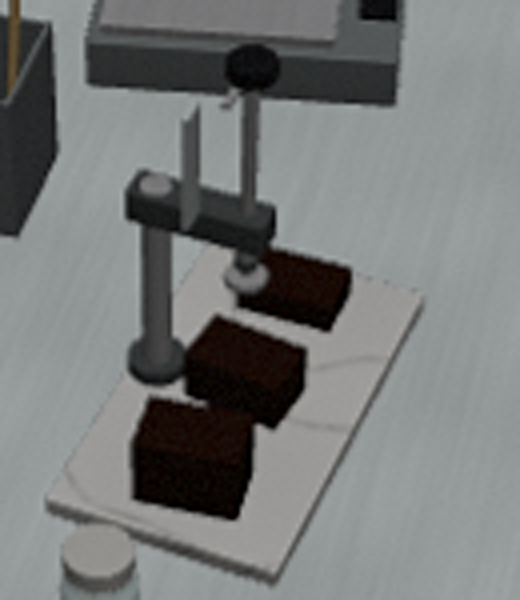

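View pics/s_w.png

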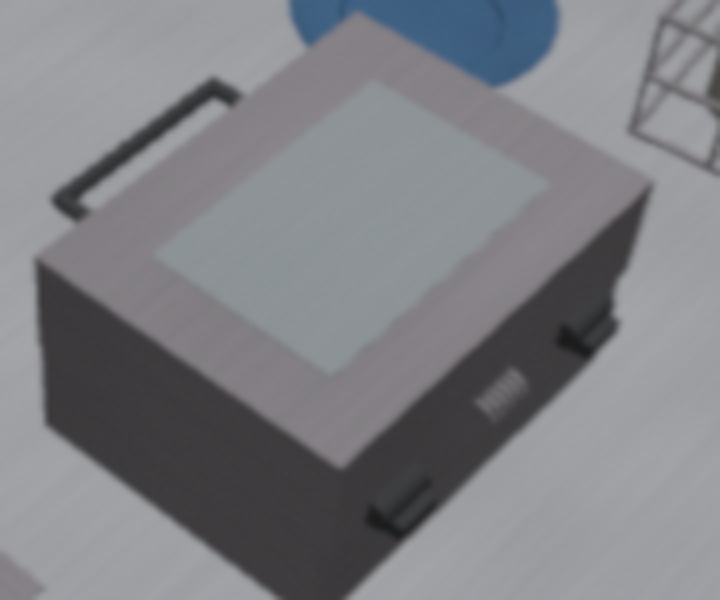

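View pics/d_w.png

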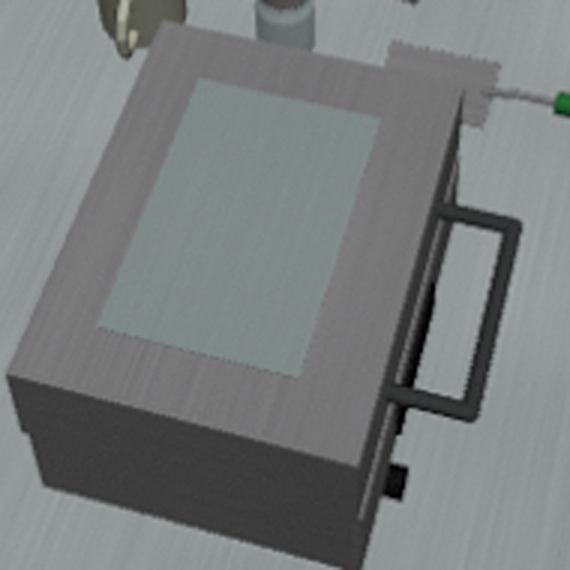

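```bash
python3 - <<'E'
from h import *
import pickle
cs=pickle.load(open("c0.pkl","rb"))
def f(p,s,o): return ((p[0]+.5)/s-.5+o[0],(p[1]+.5)/s-.5+o[1])
S=lambda p,z:world(cs["scene"],f(p,4,(300,120)),z)
D=lambda p,z:world(cs["side"],f(p,3,(220,265)),z)
print("knob",world(cs["scene"],f((269,90),4,(150,260)),.287),world(cs["side"],f((252,62),4,(290,120)),.287))
a,b=S((212,86),.112),S((62,202),.112);print("bar scene",a,b,(a+b)/2,np.linalg.norm(a-b),np.degrees(np.arctan2(*(a-b)[:2])))
a,b=D((472,410),.112),D((514,226),.112);print("bar side",a,b,(a+b)/2,np.linalg.norm(a-b),np.degrees(np.arctan2(*(a-b)[:2])))
for nm,F,ps in(("scene",S,[(37,260),(342,468),(652,185),(360,12)]),("side",D,[(465,92),(165,22),(8,377),(362,465)])):
    P=np.array([F(p,.157) for p in ps]);print(nm,P.round(4).tolist(),P.mean(0),[np.linalg.norm(P[i]-P[i-1]).round(4) for i in range(4)])
    e=[P[1]-P[0],P[2]-P[3],P[3]-P[0],P[2]-P[1]];print([np.degrees(np.arctan2(v[1],v[0])).round(2) for v in e])
# depth clouds
for n in cs:
    C=cloud(cs[n]); 
    m=(C[...,2]>.278)&(C[...,2]<.30)&(abs(C[...,0]-.62)<.05)&(abs(C[...,1]+.225)<.05)
    q=C[m];print(n,"knob cloud",m.sum(),q.mean(0),q.min(0),q.max(0))
    m=(C[...,2]>.15)&(C[...,2]<.17)&(abs(C[...,0]-.6)<.2)&(abs(C[...,1]-.25)<.2)
    q=C[m];r=cv2.minAreaRect(q[:,:2].astype(np.float32));print(" hood",m.sum(),r,q[:,2].mean())
    m=(C[...,2]>.10)&(C[...,2]<.13)&(C[...,0]<.46)&(C[...,0]>.35)&(abs(C[...,1]-.25)<.15)
    q=C[m];print(" bar",m.sum(),cv2.minAreaRect(q[:,:2].astype(np.float32)) if m.sum()>3 else 0)
E
```

```text
knob [ 0.62481844 -0.2259482   0.287     ] [ 0.622371   -0.22439322  0.287     ]
bar scene [0.43517317 0.32670241 0.112     ] [0.43835122 0.18684995 0.112     ] [0.4367622  0.25677618 0.112     ] 0.13988855938909026 -1.301783406307002
bar side [0.43181839 0.32670628 0.112     ] [0.43367672 0.1880765  0.112     ] [0.43274755 0.25739139 0.112     ] 0.13864223786611188 -0.7680011252242165
scene [[0.4921, 0.1128, 0.157], [0.7077, 0.1165, 0.157], [0.707, 0.3986, 0.157], [0.489, 0.4019, 0.157]] [0.59894034 0.25747356 0.157     ] [np.float64(0.2891), np.float64(0.2157), np.float64(0.2821), np.float64(0.2181)]
[np.float64(0.98), np.float64(-0.87), np.float64(90.62), np.float64(90.14)]
side [[0.4848, 0.1209, 0.157], [0.7045, 0.1174, 0.157], [0.7021, 0.4059, 0.157], [0.4826, 0.4015, 0.157]] [0.59348802 0.26140061 0.157     ] [np.float64(0.2805), np.float64(0.2198), np.float64(0.2885), np.float64(0.2196)]
[np.float64(-0.93), np.float64(1.15), np.float64(90.45), np.float64(90.47)]
scene knob cloud 297 [ 0.62430855 -0.22651978  0.2846972 ] [ 0.60733477 -0.24123692  0.2781698 ] [ 0.63854822 -0.21040174  0.28895393]
 hood 9085 ((0.5964695811271667, 0.260103702545166), (0.22336289286613464, 0.29359519481658936), 0.347147136926651) 0.1556468541421313
 bar 300 ((0.4437011778354645, 0.2574710547924042), (0.15144525468349457, 0.0300558153539896), 89.77597045898438)
side knob cloud 134 [ 0.62157613 -0.21896535  0.28752138] [ 0.60706773 -0.23929228  0.27902208] [ 0.63776055 -0.20468335  0.29453672]
 hood 14780 ((0.5961533784866333, 0.259342223405838), (0.2214439958333969, 0.29423388838768005), 0.5816695094108582) 0.1586807981404346
 bar 569 ((0.4430652856826782, 0.2622699439525604), (0.03313715383410454, 0.15217477083206177), 0.03935284912586212)
```

```bash
cat >> h.py <<'E'
from scipy.spatial.transform import Rotation as Rn
def st():
    s=manip.read_state();R=Rn.from_quat(s["eef_rot"]).as_matrix()
    return s,np.array(s["tcp_pos"]),R
def totool(target):
    s,p,R=st();return (R.T@(np.array(target)-p)*1000).round(1)
def rep():
    s,p,R=st();print("t",round(s["time"],2),"p",p.round(4),"F",s["force"].round(2),"w",round(s["gripper_width"],4));print(R.round(3));print("q",s["joint_pos"].round(3))
E
python3 - <<'E'
from h import *
import pickle
cs=pickle.load(open("c0.pkl","rb"))
rep();print(totool([.6235,-.225,.32]), totool([.6235,-.225,.231]))
for n in cs:
    C=cloud(cs[n]);m=(C[...,2]>.18)&(C[...,2]<.3)&(abs(C[...,0]-.62)<.12)&(abs(C[...,1]+.225)<.06)
    q=C[m]; m2=(q[:,2]<.275); q=q[m2]; print(n,len(q)); print(q[::max(1,len(q)//25)].round(3))
E
```

```text
t 0.2 p [ 0.2756 -0.5607  0.2308] F [-0.1   0.08  0.35] w 0.0852
[[-0.897 -0.     0.441]
 [-0.441  0.001 -0.897]
 [ 0.    -1.    -0.001]]
q [ 1.091  0.333 -0.065  1.461  0.022  1.35  -0.088]
[-460.3  -89.1 -147.9] [-4.604e+02 -1.000e-01 -1.478e+02]
scene 473
[[ 0.632 -0.213  0.274]
 [ 0.634 -0.213  0.267]
 [ 0.634 -0.218  0.263]
 [ 0.626 -0.225  0.25 ]
 [ 0.627 -0.224  0.244]
 [ 0.657 -0.205  0.251]
 [ 0.657 -0.2    0.242]
 [ 0.658 -0.201  0.241]
 [ 0.658 -0.203  0.241]
 [ 0.657 -0.203  0.236]
 [ 0.656 -0.205  0.234]
 [ 0.657 -0.208  0.236]
 [ 0.656 -0.209  0.234]
 [ 0.656 -0.212  0.233]
 [ 0.657 -0.211  0.23 ]
 [ 0.656 -0.213  0.227]
 [ 0.655 -0.214  0.224]
 [ 0.656 -0.215  0.224]
 [ 0.655 -0.215  0.219]
 [ 0.654 -0.217  0.218]
 [ 0.656 -0.219  0.217]
 [ 0.655 -0.219  0.213]
 [ 0.654 -0.219  0.209]
 [ 0.655 -0.215  0.201]
 [ 0.658 -0.207  0.19 ]
 [ 0.656 -0.215  0.192]
 [ 0.656 -0.218  0.186]]
side 275
[[ 0.633 -0.213  0.274]
 [ 0.618 -0.222  0.267]
 [ 0.633 -0.207  0.269]
 [ 0.635 -0.206  0.267]
 [ 0.628 -0.223  0.252]
 [ 0.622 -0.222  0.251]
 [ 0.62  -0.223  0.248]
 [ 0.617 -0.222  0.246]
 [ 0.655 -0.196  0.252]
 [ 0.653 -0.209  0.24 ]
 [ 0.627 -0.221  0.233]
 [ 0.621 -0.218  0.234]
 [ 0.658 -0.198  0.236]
 [ 0.654 -0.201  0.231]
 [ 0.627 -0.223  0.217]
 [ 0.622 -0.223  0.215]
 [ 0.655 -0.198  0.221]
 [ 0.653 -0.208  0.21 ]
 [ 0.626 -0.222  0.202]
 [ 0.62  -0.218  0.203]
 [ 0.659 -0.203  0.201]
 [ 0.654 -0.205  0.197]
 [ 0.652 -0.215  0.187]
 [ 0.623 -0.222  0.184]
 [ 0.657 -0.197  0.19 ]]
```

>>> {"op": "step_arm", "data": {
  "series": [
    [-38,-9,-12,0],
    [-38,-9,-12,0],
    [-38,-9,-12,0],
    [-38,-9,-12,0],
    [-38,-9,-12,0]
  ],
  "grip": -1,
  "newtons": 30
}}

```text
time: 0.62
tcp_pos: [0.4207, -0.4217, 0.2767]
eef_rot: [0.16, -0.689, 0.689, -0.16]
force: [0.2, -1.3, -0.2]
gripper_width: 0.0254
```

>>> {"op": "step_arm", "data": {
  "series": [
    [-38,-9,-12,0],
    [-38,-9,-12,0],
    [-38,-9,-12,0],
    [-38,-9,-12,0],
    [-38,-9,-12,0]
  ]
}}

```text
time: 1.03
tcp_pos: [0.5648, -0.2841, 0.3218]
eef_rot: [0.16, -0.689, 0.689, -0.16]
force: [0.1, -0.9, 0.4]
gripper_width: -0.0002
```

```bash
python3 -c "
from h import *
rep();print(totool([.6235,-.225,.31]))"
```

```text
t 1.03 p [ 0.5648 -0.2841  0.3218] F [ 0.14 -0.9   0.37] w -0.0002
[[-0.898  0.     0.441]
 [-0.441 -0.    -0.898]
 [ 0.    -1.     0.   ]]
q [ 0.599  0.336 -0.277  1.277  0.09   1.541 -0.781]
[-78.7  11.8 -27.2]
```

>>> {"op": "step_arm", "data": {
  "series": [
    [-26,0,-9,0],
    [-26,0,-9,0],
    [-26,0,-9,0],
    [0,0,0,6.6],
    [0,0,0,6.6]
  ]
}}

```text
time: 1.45
tcp_pos: [0.623, -0.2246, 0.3205]
eef_rot: [-0.08, 0.703, -0.702, 0.079]
force: [-0.5, -0.7, -0.2]
gripper_width: -0.0004
```

>>> {"op": "step_arm", "data": {
  "series": [
    [0,0,0,6.6],
    [0,0,0,6.6],
    [0,0,0,0]
  ]
}}

```text
time: 1.7
tcp_pos: [0.6219, -0.2269, 0.321]
eef_rot: [-0.003, -0.707, 0.707, 0.003]
force: [-0.3, 0.0, 0.4]
gripper_width: -0.0003
```

```bash
python3 - <<'E'
from h import *
rep();print(totool([.6235,-.225,.287]))
for n in("side","scene"):
    c=manip.camera(n)
    u0,v0=(270,40) if n=="side" else (150,190)
    a=c["frame"][v0:v0+150,u0:u0+150,::-1];cv2.imwrite(f"pics/k_{n}.png",cv2.resize(a,None,fx=4,fy=4,interpolation=2))
E
```

```text
t 1.7 p [ 0.6219 -0.2269  0.321 ] F [-0.35  0.04  0.39] w -0.0003
[[-1.    -0.    -0.009]
 [ 0.009 -0.    -1.   ]
 [ 0.    -1.     0.   ]]
q [ 0.442  0.403 -0.235  1.188  0.092  1.562 -1.356]
[-1.6 34.  -1.9]
```

View pics/k_side.png

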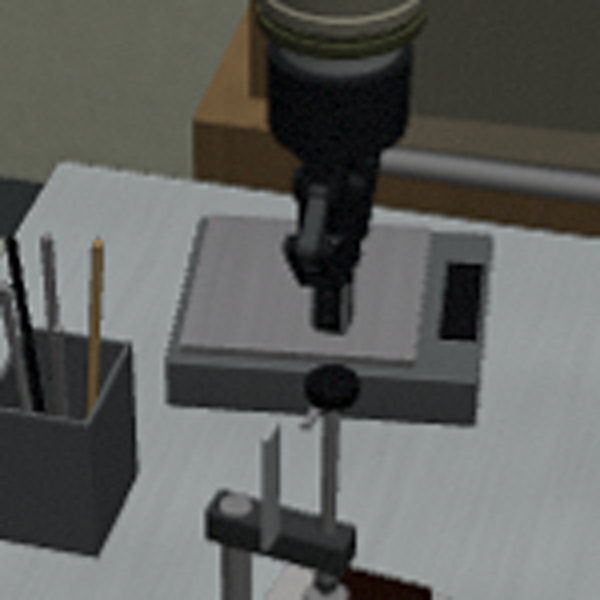

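View pics/k_scene.png

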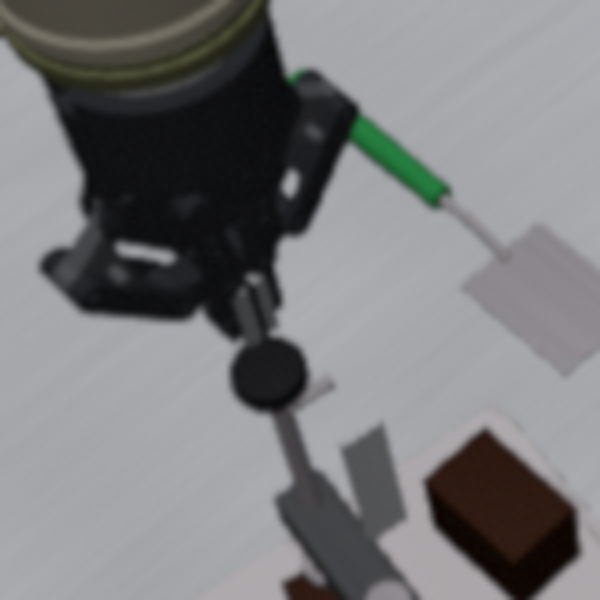

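Both views show the fingertip above the knob: side tip (330,325) over knob (332,385), scene tip (262,335) over knob (268,373). I'll press now.

>>> {"op": "step_arm", "data": {
  "series": [
    [-1.5,10,-2,0],
    [0,10,0,0],
    [0,10,0,0],
    [0,6,0,0],
    [0,10,0,0]
  ]
}}

```text
time: 2.22
tcp_pos: [0.6233, -0.2249, 0.2748]
eef_rot: [0.001, 0.707, -0.707, -0.001]
force: [-0.3, 1.6, 3.0]
gripper_width: 0.0001
```

>>> {"op": "step_arm", "data": {
  "series": [
    [0,10,0,0],
    [0,10,0,0],
    [0,10,0,0],
    [0,8,0,0],
    [0,4,0,0]
  ]
}}

```text
time: 2.63
tcp_pos: [0.6233, -0.2249, 0.232]
eef_rot: [0.001, 0.707, -0.707, -0.002]
force: [-0.7, 0.7, 3.4]
gripper_width: -0.0
```

>>> {"op": "step_arm", "data": {
  "series": [
    [0,2,0,0],
    [0,0,0,0]
  ]
}}

```text
time: 2.8
tcp_pos: [0.6233, -0.2249, 0.2311]
eef_rot: [0.001, 0.707, -0.707, -0.002]
force: [-1.5, 1.1, 3.9]
gripper_width: 0.0002
```

>>> {"op": "step_arm", "data": {
  "series": [
    [0,2,0,0],
    [0,2,0,0],
    [0,0,0,0],
    [0,0,0,0]
  ]
}}

```text
time: 3.13
tcp_pos: [0.6234, -0.225, 0.2275]
eef_rot: [-0.001, -0.707, 0.707, 0.001]
force: [-2.1, 2.7, 5.1]
gripper_width: 0.0002
```

>>> {"op": "step_arm", "data": {
  "series": [
    [0,2,0,0],
    [0,1,0,0],
    [0,0,0,0],
    [0,0,0,0]
  ]
}}

```text
time: 3.47
tcp_pos: [0.6235, -0.225, 0.2251]
eef_rot: [-0.002, -0.707, 0.707, 0.001]
force: [-3.2, 2.1, 7.2]
gripper_width: 0.0002
```

```bash
python3 - <<'E'
from h import *
rep()
for n in("side","scene"):
    c=manip.camera(n)
    u0,v0=(290,110) if n=="side" else (170,270)
    a=c["frame"][v0:v0+120,u0:u0+120,::-1];cv2.imwrite(f"pics/p_{n}.png",cv2.resize(a,None,fx=5,fy=5,interpolation=2))
rep()
E
```

```text
t 3.47 p [ 0.6235 -0.225   0.2251] F [-3.18  2.07  7.18] w 0.0002
[[-1.     0.001 -0.004]
 [ 0.004 -0.    -1.   ]
 [-0.001 -1.     0.   ]]
q [ 0.45   0.43  -0.239  1.349  0.101  1.374 -1.363]
t 3.57 p [ 0.6235 -0.225   0.2251] F [-4.22  1.65  7.51] w -0.0
[[-1.     0.001 -0.004]
 [ 0.004 -0.    -1.   ]
 [-0.001 -1.     0.   ]]
q [ 0.45   0.43  -0.239  1.349  0.101  1.374 -1.363]
```

View pics/p_side.png

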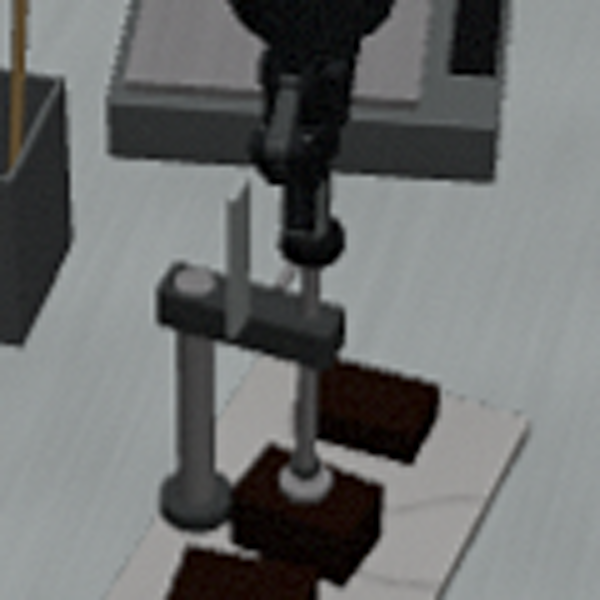

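View pics/p_scene.png

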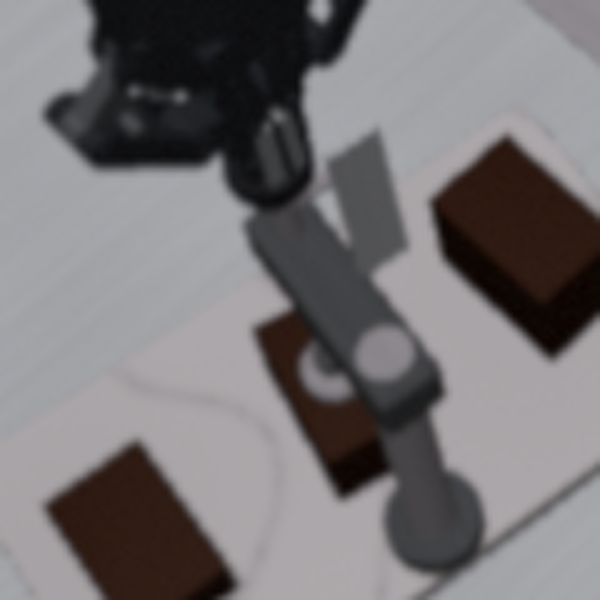

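The side view shows the foot at (307,485) resting on the middle block, and the force rises by about 0.9 N/mm. I'll press 1 mm more, then let it back up.

>>> {"op": "step_arm", "data": {
  "series": [
    [0,1,0,0],
    [0,0,0,0],
    [0,0,0,0],
    [0,0,0,0]
  ]
}}

```text
time: 3.9
tcp_pos: [0.6235, -0.225, 0.2242]
eef_rot: [-0.002, -0.707, 0.707, 0.001]
force: [-4.7, 2.3, 7.8]
gripper_width: -0.0001
```

>>> {"op": "step_arm", "data": {
  "series": [
    [0,-4,0,0],
    [0,-8,0,0],
    [0,-8,0,0],
    [0,-8,0,0],
    [0,-8,0,0]
  ]
}}

```text
time: 4.32
tcp_pos: [0.6234, -0.225, 0.2603]
eef_rot: [-0.001, -0.707, 0.707, 0.001]
force: [-1.8, 0.9, 2.0]
gripper_width: -0.0001
```

>>> {"op": "step_arm", "data": {
  "series": [
    [0,-8,0,0],
    [0,-8,0,0],
    [0,-8,0,0],
    [0,-6,0,0],
    [0,-6,0,0]
  ]
}}

```text
time: 4.73
tcp_pos: [0.6234, -0.2253, 0.2957]
eef_rot: [-0.002, -0.707, 0.707, 0.001]
force: [0.5, -0.4, -0.3]
gripper_width: 0.0002
```

>>> {"op": "step_arm", "data": {
  "series": [
    [0,-12,0,0],
    [0,-12,0,0],
    [0,-12,0,-6.9],
    [0,0,0,-6.9],
    [0,0,0,-6.9]
  ]
}}

```text
time: 5.15
tcp_pos: [0.6238, -0.2251, 0.3333]
eef_rot: [0.127, -0.695, 0.696, -0.128]
force: [0.1, -0.1, -0.1]
gripper_width: -0.0003
```

>>> {"op": "step_arm", "data": {
  "series": [
    [0,0,0,-6.9],
    [0,0,0,-6.9],
    [0,0,0,-6.9],
    [0,0,0,-6.9],
    [0,0,0,-6.9]
  ]
}}

```text
time: 5.57
tcp_pos: [0.6235, -0.2252, 0.3323]
eef_rot: [0.328, -0.626, 0.627, -0.328]
force: [0.5, -0.1, -0.0]
gripper_width: -0.0
```

>>> {"op": "step_arm", "data": {
  "series": [
    [0,0,0,-6.9],
    [0,0,0,-6.9],
    [0,0,0,-6.9],
    [0,0,0,-6.9],
    [0,0,0,-6.9]
  ]
}}

```text
time: 5.98
tcp_pos: [0.6235, -0.2252, 0.3323]
eef_rot: [0.499, -0.501, 0.501, -0.499]
force: [-0.0, -0.5, 0.0]
gripper_width: 0.0001
```

```bash
python3 - <<'E'
from h import *
rep();print(totool([.435,.257,.25]))
for n in("side","scene"):
    c=manip.camera(n)
    u0,v0=(270,110) if n=="side" else (150,240)
    a=c["frame"][v0:v0+150,u0:u0+150,::-1];cv2.imwrite(f"pics/r_{n}.png",cv2.resize(a,None,fx=4,fy=4,interpolation=2))
    C=cloud(c);m=(C[...,2]>.278)&(C[...,2]<.30)&(abs(C[...,0]-.62)<.025)&(abs(C[...,1]+.225)<.025);print(m.sum(),C[m].mean(0))
E
```

```text
t 5.98 p [ 0.6235 -0.2252  0.3323] F [-0.03 -0.52  0.  ] w 0.0001
[[-0.004  0.001  1.   ]
 [-1.    -0.    -0.004]
 [ 0.    -1.     0.001]]
q [ 0.588  0.431 -0.467  1.152  0.19   1.599  0.16 ]
[-481.5   82.  -190.2]
130 [ 0.62169653 -0.21980204  0.28727762]
296 [ 0.62437905 -0.22647777  0.28490398]
```

>>> {"op": "step_arm", "data": {
  "series": [
    [-37,0,-14.6,0],
    [-37,0,-14.6,0],
    [-37,0,-14.6,0],
    [-37,0,-14.6,0],
    [-37,0,-14.6,0]
  ],
  "grip": 0.05
}}

```text
time: 6.5
tcp_pos: [0.5512, -0.0377, 0.332]
eef_rot: [0.496, -0.503, 0.504, -0.496]
force: [1.0, 0.2, 0.8]
gripper_width: 0.0449
```

>>> {"op": "step_arm", "data": {
  "series": [
    [-37,0,-14.6,0],
    [-37,0,-14.6,0],
    [-37,0,-14.6,0],
    [-37,0,-14.6,0],
    [-37,0,-14.6,0]
  ]
}}

```text
time: 6.92
tcp_pos: [0.4798, 0.148, 0.3322]
eef_rot: [0.496, -0.503, 0.504, -0.497]
force: [0.7, 0.9, 0.4]
gripper_width: 0.0451
```

>>> {"op": "step_arm", "data": {
  "series": [
    [-37,0,-14.6,-0.8],
    [-37,0,-14.6,0],
    [-37,0,-14.6,0],
    [0,30,0,0],
    [0,30,0,0]
  ]
}}

```text
time: 7.33
tcp_pos: [0.4363, 0.2607, 0.2727]
eef_rot: [-0.5, 0.498, -0.499, 0.503]
force: [1.2, 0.2, -0.9]
gripper_width: 0.045
```

```bash
python3 - <<'E'
from h import *
rep();print(totool([.435,.257,.093]))
s,p,R=st();c=manip.camera("wrist");cv2.imwrite("pics/w1.png",c["frame"][:,:,::-1])
c=dict(c);T=np.eye(4);T[:3,:3]=R;T[:3,3]=p;c["extrinsics"]=T@c["tool_from_camera"]
import pickle;pickle.dump(c,open("w1.pkl","wb"))
E
```

```text
t 7.33 p [0.4363 0.2607 0.2727] F [ 1.19  0.23 -0.85] w 0.045
[[ 0.005  0.004  1.   ]
 [-1.     0.002  0.005]
 [-0.002 -1.     0.004]]
q [ 0.152  0.118 -0.833  1.668  0.089  1.39  -0.688]
[  4.1 179.6  -2.1]
```

View pics/w1.png

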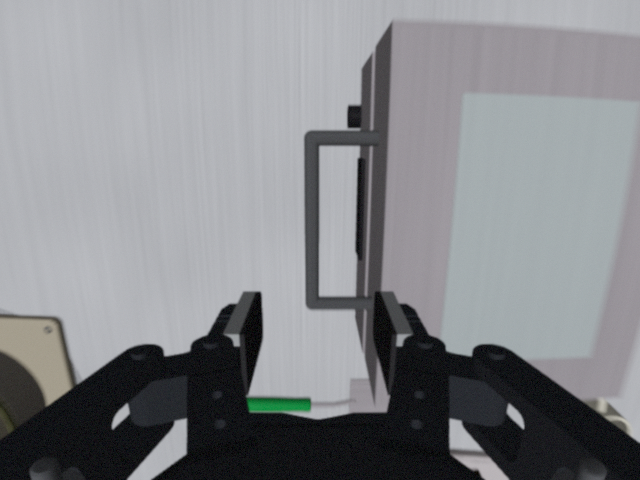

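The wrist view shows the bar along column 312, rows 137–303, well clear of the hood front at about column 375. I'll turn that into a world position.

```bash
python3 - <<'E'
from h import *
import pickle;c=pickle.load(open("w1.pkl","rb"))
a,b=world(c,(312,137),.112),world(c,(312,303),.112)
print(a,b,(a+b)/2,np.linalg.norm(a-b)); print(world(c,(312,220)))
m=(a+b)/2;print(totool([m[0],.257,.093]))
# finger midpoint column projecting straight down from TCP along tool y
E
```

```text
[0.4334386  0.32931084 0.112     ] [0.43348093 0.19023316 0.112     ] [0.43345977 0.259772   0.112     ] 0.1390776917649211
[0.43353951 0.26503868 0.11810082]
[-1.000e-01  1.728e+02 -7.000e-01]
```

>>> {"op": "step_arm", "data": {
  "series": [
    [-1,30,-0.5,0],
    [-1,30,0,0],
    [0,30,0,0],
    [0,30,0,0],
    [0,10,0,0]
  ]
}}

```text
time: 7.8
tcp_pos: [0.4355, 0.2578, 0.1386]
eef_rot: [0.502, -0.5, 0.5, -0.499]
force: [-0.2, -0.4, -0.1]
gripper_width: 0.0448
```

```bash
python3 - <<'E'
from h import *
rep();print(totool([.434,.2585,.093]))
c=manip.camera("side");a=c["frame"][180:380,290:490,::-1];cv2.imwrite("pics/b_side.png",cv2.resize(a,None,fx=3,fy=3,interpolation=2))
c=manip.camera("wrist");cv2.imwrite("pics/w2.png",c["frame"][:,:,::-1])
E
```

```text
t 7.8 p [0.4355 0.2578 0.1386] F [-0.21 -0.41 -0.1 ] w 0.0448
[[ 0.    -0.004  1.   ]
 [-1.    -0.002  0.   ]
 [ 0.002 -1.    -0.004]]
q [ 0.112  0.243 -0.817  1.849  0.193  1.137 -0.774]
[-0.8 45.6 -1.4]
```

View pics/b_side.png

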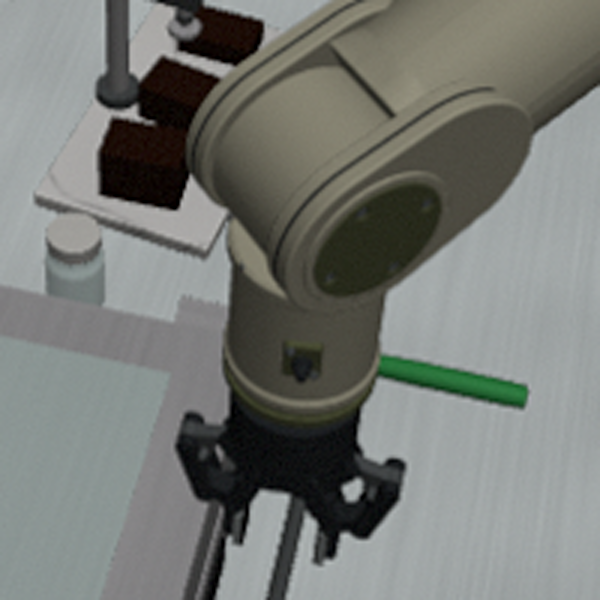

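View pics/w2.png

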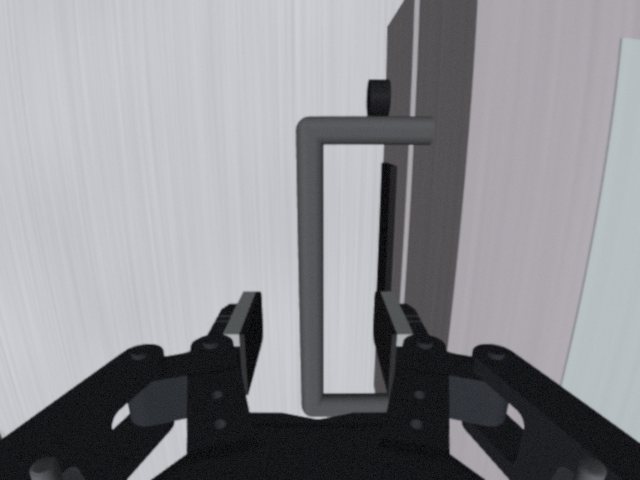

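```bash
python3 - <<'E'
from h import *
rep()
for n in("side","scene"):
    C=cloud(manip.camera(n)).reshape(-1,3)
    m=(abs(C[:,1]-.257)<.05)&(C[:,2]>.17)&(C[:,2]<.4)&(C[:,0]>.3)&(C[:,0]<.6)
    q=C[m]
    for x0 in np.arange(.34,.54,.01):
        k=q[(q[:,0]>=x0)&(q[:,0]<x0+.01)]
        if len(k)>3: print(n,round(x0-.4355,3),len(k),"minz above TCP",np.sort(k[:,2])[2].round(3)-.1386)
E
```

```text
t 7.9 p [0.4362 0.2587 0.1408] F [-0.33  0.34  1.42] w 0.0448
[[ 0.002 -0.003  1.   ]
 [-1.    -0.001  0.002]
 [ 0.001 -1.    -0.003]]
q [ 0.112  0.241 -0.818  1.845  0.192  1.14  -0.771]
side -0.065 107 minz above TCP 0.0744
side -0.055 148 minz above TCP 0.0534
side -0.045 200 minz above TCP 0.0504
side -0.035 454 minz above TCP 0.03240000000000001
side -0.025 429 minz above TCP 0.03240000000000001
side -0.015 331 minz above TCP 0.0754
side -0.005 275 minz above TCP 0.0774
side 0.005 297 minz above TCP 0.0784
side 0.015 315 minz above TCP 0.07039999999999999
side 0.025 338 minz above TCP 0.033399999999999985
side 0.035 238 minz above TCP 0.034399999999999986
side 0.045 163 minz above TCP 0.0514
side 0.055 132 minz above TCP 0.05940000000000001
side 0.065 49 minz above TCP 0.09340000000000001
scene -0.065 27 minz above TCP 0.0874
scene -0.055 107 minz above TCP 0.054400000000000004
scene -0.045 72 minz above TCP 0.0514
scene -0.035 18 minz above TCP 0.0484
scene -0.025 144 minz above TCP 0.033399999999999985
scene -0.015 168 minz above TCP 0.06739999999999999
scene -0.005 200 minz above TCP 0.0784
scene 0.005 239 minz above TCP 0.0784
scene 0.015 330 minz above TCP 0.07139999999999999
scene 0.025 526 minz above TCP 0.033399999999999985
scene 0.035 838 minz above TCP 0.033399999999999985
scene 0.045 131 minz above TCP 0.054400000000000004
scene 0.055 105 minz above TCP 0.054400000000000004
scene 0.065 86 minz above TCP 0.0794
```

>>> {"op": "step_arm", "data": {
  "series": [
    [0,0,-1.5,0],
    [0,0,0,0]
  ],
  "grip": -0.4
}}

```text
time: 8.17
tcp_pos: [0.4357, 0.2599, 0.143]
eef_rot: [-0.5, 0.499, -0.499, 0.502]
force: [0.2, -0.6, 0.1]
gripper_width: 0.0261
```

```bash
python3 - <<'E'
from h import *
rep();s,p,R=st()
for n in("side","scene"):
    C=cloud(manip.camera(n)).reshape(-1,3)
    m=(abs(C[:,1]-.257)<.05)&(C[:,2]>.17)&(C[:,2]<.4)&(C[:,0]>.3)&(C[:,0]<.6)
    q=C[m]
    for o in np.arange(-.075,.07,.01):
        k=q[(q[:,0]>=p[0]+o)&(q[:,0]<p[0]+o+.01)]
        if len(k)>3: print(n,round(o,3),len(k),"minz above TCP",(np.sort(k[:,2])[2]-p[2]).round(3))
E
```

```text
t 8.17 p [0.4357 0.2599 0.143 ] F [ 0.17 -0.64  0.14] w 0.0261
[[ 0.004  0.002  1.   ]
 [-1.     0.001  0.004]
 [-0.001 -1.     0.002]]
q [ 0.113  0.234 -0.821  1.846  0.189  1.138 -0.77 ]
side -0.065 94 minz above TCP 0.079
side -0.055 126 minz above TCP 0.059
side -0.045 279 minz above TCP 0.048
side -0.035 410 minz above TCP 0.044
side -0.025 427 minz above TCP 0.03
side -0.015 342 minz above TCP 0.031
side -0.005 275 minz above TCP 0.077
side 0.005 309 minz above TCP 0.067
side 0.015 360 minz above TCP 0.028
side 0.025 310 minz above TCP 0.03
side 0.035 250 minz above TCP 0.05
side 0.045 133 minz above TCP 0.054
side 0.055 102 minz above TCP 0.076
side 0.065 13 minz above TCP 0.098
scene -0.065 23 minz above TCP 0.086
scene -0.055 64 minz above TCP 0.058
scene -0.045 76 minz above TCP 0.047
scene -0.035 35 minz above TCP 0.048
scene -0.025 116 minz above TCP 0.033
scene -0.015 267 minz above TCP 0.028
scene -0.005 213 minz above TCP 0.074
scene 0.005 239 minz above TCP 0.072
scene 0.015 434 minz above TCP 0.028
scene 0.025 539 minz above TCP 0.027
scene 0.035 746 minz above TCP 0.05
scene 0.045 91 minz above TCP 0.05
scene 0.055 81 minz above TCP 0.067
scene 0.065 27 minz above TCP 0.088
```

>>> {"op": "step_arm", "data": {
  "series": [
    [0,10,-4,0],
    [0,10,-1,0],
    [0,6,0,0],
    [0,0,0,0],
    [0,0,0,0]
  ]
}}

```text
time: 8.68
tcp_pos: [0.4296, 0.2591, 0.1146]
eef_rot: [0.502, -0.499, 0.499, -0.501]
force: [0.9, 0.1, 0.9]
gripper_width: 0.0255
```

```bash
python3 - <<'E'
from h import *
rep();print(totool([.430,.2585,.102]))
c=manip.camera("side");a=c["frame"][250:400,300:450,::-1];cv2.imwrite("pics/b2_side.png",cv2.resize(a,None,fx=4,fy=4,interpolation=2))
c=manip.camera("wrist");cv2.imwrite("pics/w3.png",c["frame"][:,:,::-1])
E
```

```text
t 8.68 p [0.4296 0.2591 0.1146] F [0.92 0.1  0.92] w 0.0255
[[ 0.005 -0.001  1.   ]
 [-1.    -0.     0.005]
 [ 0.    -1.    -0.001]]
q [ 0.1    0.261 -0.815  1.886  0.214  1.085 -0.794]
[ 0.6 12.6  0.4]
```

View pics/b2_side.png

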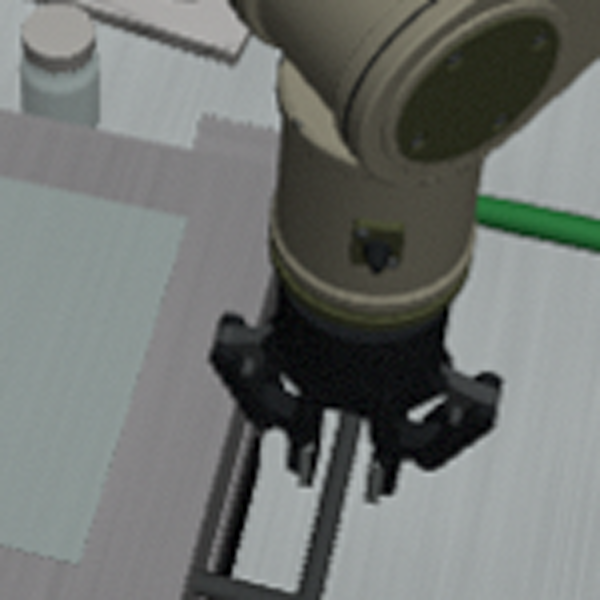

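View pics/w3.png

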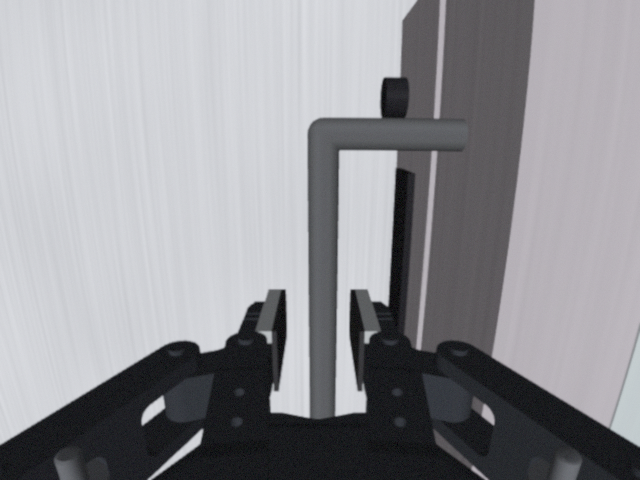

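The bar (column 323) sits between the fingers (columns 285 and 352), and the hood wall is clear. I'll go down the last 12 mm and pinch.

>>> {"op": "step_arm", "data": {
  "series": [
    [0,6,0,0],
    [0,6,0,0],
    [0,0,0,0]
  ]
}}

```text
time: 9.03
tcp_pos: [0.4295, 0.2588, 0.102]
eef_rot: [0.502, -0.499, 0.499, -0.501]
force: [0.2, -0.1, 0.2]
gripper_width: 0.0254
```

>>> {"op": "step_arm", "data": {
  "series": [
    [0,0,2,0],
    [0,0,1.5,0],
    [0,0,0,0],
    [0,0,0,0],
    [0,0,0,0]
  ],
  "grip": -1,
  "newtons": 40
}}

```text
time: 9.45
tcp_pos: [0.432, 0.2592, 0.1028]
eef_rot: [0.502, -0.499, 0.498, -0.5]
force: [-7.1, -0.6, 0.7]
gripper_width: 0.0104
```

```bash
python3 - <<'E'
from h import *
rep()
c=manip.camera("wrist");cv2.imwrite("pics/w4.png",c["frame"][:,:,::-1])
E
```

```text
t 9.45 p [0.432  0.2592 0.1028] F [-7.07 -0.58  0.73] w 0.0104
[[ 0.005 -0.003  1.   ]
 [-1.    -0.001  0.005]
 [ 0.001 -1.    -0.003]]
q [ 0.091  0.284 -0.808  1.891  0.232  1.066 -0.805]
```

View pics/w4.png

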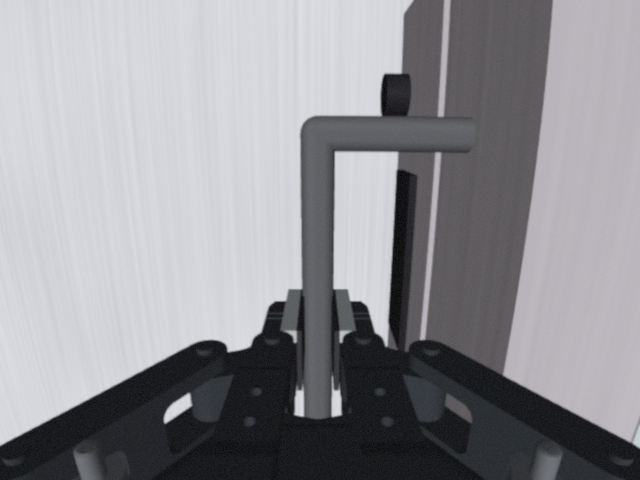

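```bash
python3 - <<'E'
import numpy as np
r=.2766;a=np.radians(6.23)
f=lambda t:np.array([-r*np.cos(a+np.radians(t)),r*np.sin(a+np.radians(t))])
for t in list(range(0,58,2)):
    d=(f(t+2)-f(t))*1000; p=f(t+2); print(t+2,"[0,%.1f,%.1f,0]"%(-d[1],d[0]),"tcp x %.4f z %.4f"%(.707+p[0],.082+p[1]-.0092))
E
```

```text
2 [0,-9.6,1.2,0] tcp x 0.4332 z 0.1124
4 [0,-9.5,1.5,0] tcp x 0.4348 z 0.1219
6 [0,-9.5,1.9,0] tcp x 0.4367 z 0.1314
8 [0,-9.4,2.2,0] tcp x 0.4389 z 0.1408
10 [0,-9.3,2.5,0] tcp x 0.4414 z 0.1501
12 [0,-9.2,2.9,0] tcp x 0.4443 z 0.1593
14 [0,-9.1,3.2,0] tcp x 0.4475 z 0.1684
16 [0,-9.0,3.5,0] tcp x 0.4510 z 0.1774
18 [0,-8.9,3.8,0] tcp x 0.4548 z 0.1863
20 [0,-8.7,4.1,0] tcp x 0.4589 z 0.1951
22 [0,-8.6,4.4,0] tcp x 0.4633 z 0.2036
24 [0,-8.4,4.7,0] tcp x 0.4680 z 0.2121
26 [0,-8.3,5.0,0] tcp x 0.4730 z 0.2203
28 [0,-8.1,5.3,0] tcp x 0.4783 z 0.2284
30 [0,-7.9,5.6,0] tcp x 0.4839 z 0.2363
32 [0,-7.7,5.8,0] tcp x 0.4897 z 0.2440
34 [0,-7.5,6.1,0] tcp x 0.4958 z 0.2514
36 [0,-7.3,6.4,0] tcp x 0.5022 z 0.2587
38 [0,-7.0,6.6,0] tcp x 0.5088 z 0.2657
40 [0,-6.8,6.9,0] tcp x 0.5157 z 0.2725
42 [0,-6.6,7.1,0] tcp x 0.5227 z 0.2791
44 [0,-6.3,7.3,0] tcp x 0.5301 z 0.2854
46 [0,-6.0,7.5,0] tcp x 0.5376 z 0.2914
48 [0,-5.8,7.7,0] tcp x 0.5453 z 0.2972
50 [0,-5.5,7.9,0] tcp x 0.5532 z 0.3027
52 [0,-5.2,8.1,0] tcp x 0.5614 z 0.3080
54 [0,-4.9,8.3,0] tcp x 0.5697 z 0.3129
56 [0,-4.6,8.5,0] tcp x 0.5781 z 0.3175
58 [0,-4.3,8.6,0] tcp x 0.5867 z 0.3219
```

>>> {"op": "step_arm", "data": {
  "series": [
    [0,-4.8,-0.5,0],
    [0,-4.8,0.7,0],
    [0,-4.7,0.7,0],
    [0,-4.8,0.8,0],
    [0,-4.7,0.9,0]
  ]
}}

```text
time: 9.92
tcp_pos: [0.4356, 0.2592, 0.1275]
eef_rot: [0.502, -0.499, 0.499, -0.501]
force: [-4.6, -1.0, -2.3]
gripper_width: 0.0104
```

>>> {"op": "step_arm", "data": {
  "series": [
    [0,-4.7,1.0,0],
    [0,-9.4,2.2,0],
    [0,-9.3,2.5,0],
    [0,-9.2,2.9,0],
    [0,0,0,0]
  ]
}}

```text
time: 10.33
tcp_pos: [0.4444, 0.2593, 0.1616]
eef_rot: [0.502, -0.499, 0.499, -0.501]
force: [-9.4, -1.8, -0.1]
gripper_width: 0.0101
```

>>> {"op": "step_arm", "data": {
  "series": [
    [0,-4,-0.2,0],
    [0,-9.0,3.0,0],
    [0,-9.0,3.4,0],
    [0,-8.9,3.8,0],
    [0,-8.7,4.0,0]
  ]
}}

```text
time: 10.75
tcp_pos: [0.4602, 0.2593, 0.2009]
eef_rot: [-0.5, 0.499, -0.499, 0.502]
force: [7.4, 1.6, -7.0]
gripper_width: 0.0101
```

```bash
cat >> h.py <<'E'
def hood(Hx=.7065,off=.0095):
    s,p,R=st();dz=p[2]+off-.082;dx=Hx-p[0]
    print("t %.2f th_z %.1f th_atan %.1f r %.4f F %s"%(s["time"],np.degrees(np.arcsin(dz/.2766))-6.23,np.degrees(np.arctan2(dz,dx))-6.23,np.hypot(dx,dz),s["force"].round(1)),p.round(4))
E
python3 -c "
from h import *
hood()"
```

```text
t 10.75 th_z 21.4 th_atan 21.3 r 0.2778 F [ 7.4  1.6 -7. ] [0.4602 0.2593 0.2009]
```

>>> {"op": "step_arm", "data": {
  "series": [
    [0,-8.6,5.0,0],
    [0,-8.4,4.7,0],
    [0,-8.2,5.0,0],
    [0,-8.1,5.3,0],
    [0,-7.9,5.5,0]
  ]
}}

```text
time: 11.17
tcp_pos: [0.4845, 0.2595, 0.2413]
eef_rot: [0.501, -0.499, 0.499, -0.501]
force: [1.4, 0.5, -4.2]
gripper_width: 0.0101
```

```bash
python3 -c "
from h import *
hood()"
```

```text
t 11.17 th_z 31.4 th_atan 31.0 r 0.2789 F [ 1.4  0.5 -4.2] [0.4845 0.2595 0.2413]
```

>>> {"op": "step_arm", "data": {
  "series": [
    [0,-7.7,5.9,0],
    [0,-7.5,6.1,0],
    [0,-7.3,6.4,0],
    [0,-7.0,6.6,0],
    [0,-6.8,6.9,0]
  ]
}}

```text
time: 11.58
tcp_pos: [0.5159, 0.2597, 0.2777]
eef_rot: [0.502, -0.499, 0.499, -0.501]
force: [-3.8, -2.5, 1.1]
gripper_width: 0.0101
```

```bash
python3 -c "
from h import *
hood()"
```

```text
t 11.58 th_z 41.7 th_atan 40.9 r 0.2801 F [-3.8 -2.5  1.1] [0.5159 0.2597 0.2777]
```

```bash
python3 - <<'E'
from h import *
hood()
c=manip.camera("scene");cv2.imwrite("pics/l1.png",c["frame"][:,:,::-1])
a=c["frame"][60:260,280:480,::-1];cv2.imwrite("pics/l1c.png",cv2.resize(a,None,fx=3,fy=3,interpolation=2))
import pickle;pickle.dump(c,open("l1.pkl","wb"))
c=manip.camera("side");cv2.imwrite("pics/l1s.png",c["frame"][:,:,::-1])
C=cloud(c).reshape(-1,3)
# hood top plane fit
m=(C[:,0]>.45)&(C[:,0]<.80)&(abs(C[:,1]-.26)<.13)&(C[:,2]>.14)&(C[:,2]<.45)
q=C[m];rng=np.random.default_rng(0);best=None
for _ in range(500):
    t=q[rng.integers(0,len(q),3)];n=np.cross(t[1]-t[0],t[2]-t[0]);l=np.linalg.norm(n)
    if l<1e-6: continue
    n/=l;k=abs((q-t[0])@n)<.003
    if best is None or k.sum()>best.sum():best=k
p=q[best];n=np.linalg.svd(p-p.mean(0),full_matrices=False)[2][2];n*=np.sign(n[2]);print(best.sum(),n,"angle",np.degrees(np.arctan2(n[0],n[2])),p.min(0),p.max(0))
E
```

```text
t 11.58 th_z 41.7 th_atan 40.9 r 0.2801 F [-3.8 -2.5  1.1] [0.5159 0.2597 0.2777]
7142 [0.64848932 0.01208521 0.76112781] angle 40.43136481001846 [0.46812427 0.1300318  0.14051849] [0.75662043 0.38995902 0.38581054]
```

View pics/l1s.png

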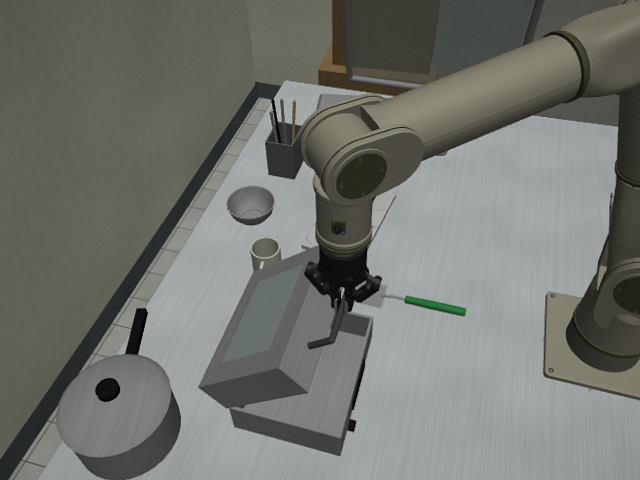

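View pics/l1c.png

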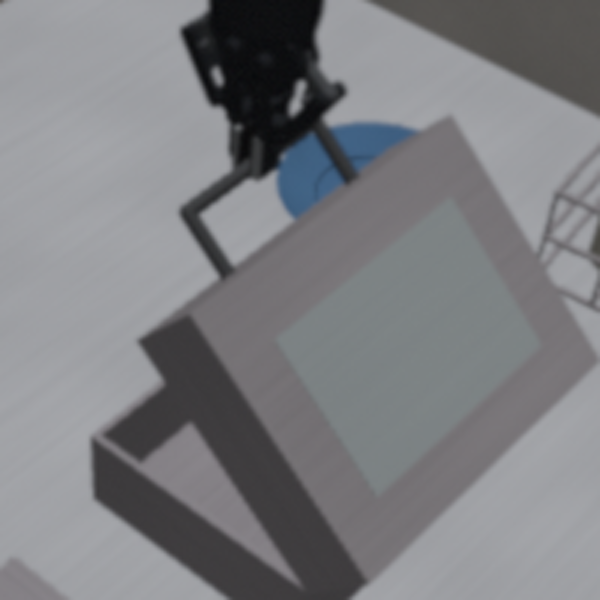

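```bash
python3 - <<'E'
from h import *
c=manip.camera("side");a=c["frame"][250:370,280:400,::-1];cv2.imwrite("pics/l2s.png",cv2.resize(a,None,fx=5,fy=5,interpolation=2))
c=manip.camera("scene");a=c["frame"][60:180,310:430,::-1];cv2.imwrite("pics/l2c.png",cv2.resize(a,None,fx=5,fy=5,interpolation=2))
hood()
E
```

```text
t 11.78 th_z 41.7 th_atan 40.9 r 0.2801 F [-5.3 -3.1  2.6] [0.5158 0.2597 0.2777]
```

View pics/l2s.png

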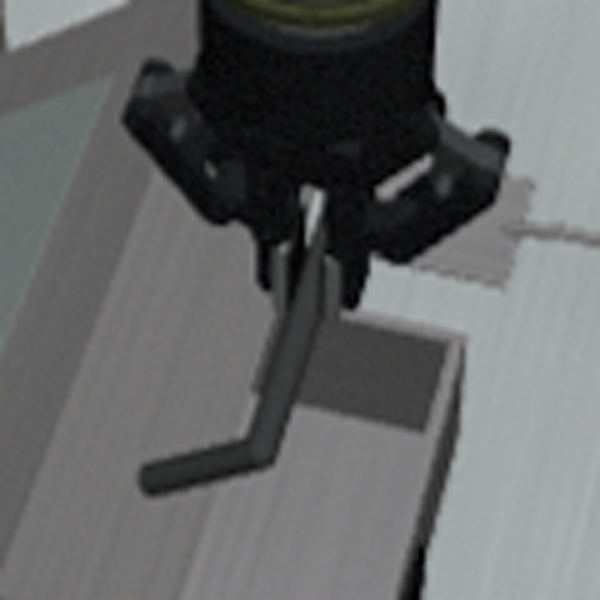

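View pics/l2c.png

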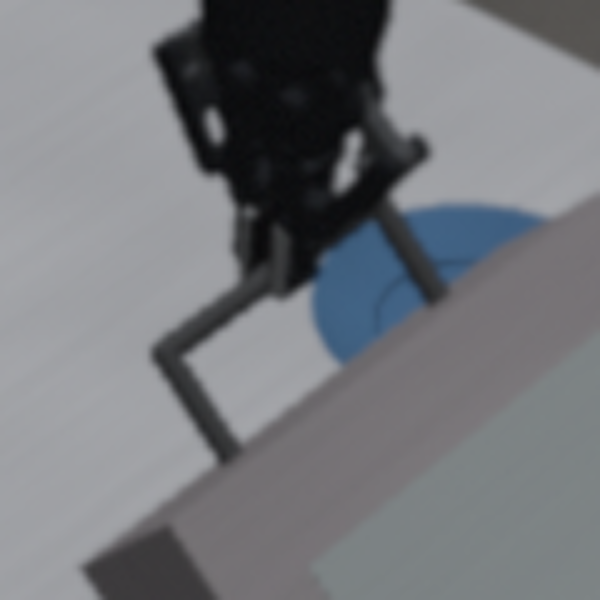

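>>> {"op": "step_arm", "data": {
  "series": [
    [0,-6.5,6.8,0],
    [0,-6.3,7.2,0],
    [0,-6.0,7.4,0],
    [0,-5.7,7.6,0],
    [0,-5.4,7.9,0]
  ],
  "newtons": 70
}}

```text
time: 12.2
tcp_pos: [0.5525, 0.2598, 0.308]
eef_rot: [0.502, -0.499, 0.498, -0.501]
force: [-6.2, -2.6, 5.6]
gripper_width: 0.009
```

```bash
python3 -c "
from h import *
hood();hood(off=.0065)"
```

```text
t 12.20 th_z 52.1 th_atan 50.6 r 0.2814 F [-6.2 -2.6  5.6] [0.5525 0.2598 0.308 ]
t 12.20 th_z 51.0 th_atan 50.2 r 0.2789 F [-6.2 -2.6  5.6] [0.5525 0.2598 0.308 ]
```

```bash
python3 - <<'E'
from h import *
c=manip.camera("side");a=c["frame"][230:350,260:380,::-1];cv2.imwrite("pics/l3s.png",cv2.resize(a,None,fx=5,fy=5,interpolation=2))
C=cloud(c).reshape(-1,3)
c=manip.camera("scene");a=c["frame"][60:180,330:450,::-1];cv2.imwrite("pics/l3c.png",cv2.resize(a,None,fx=5,fy=5,interpolation=2))
hood()
E
```

```text
t 12.30 th_z 52.2 th_atan 50.9 r 0.2807 F [-2.5 -1.6  4.3] [0.554  0.26   0.3081]
```

View pics/l3s.png

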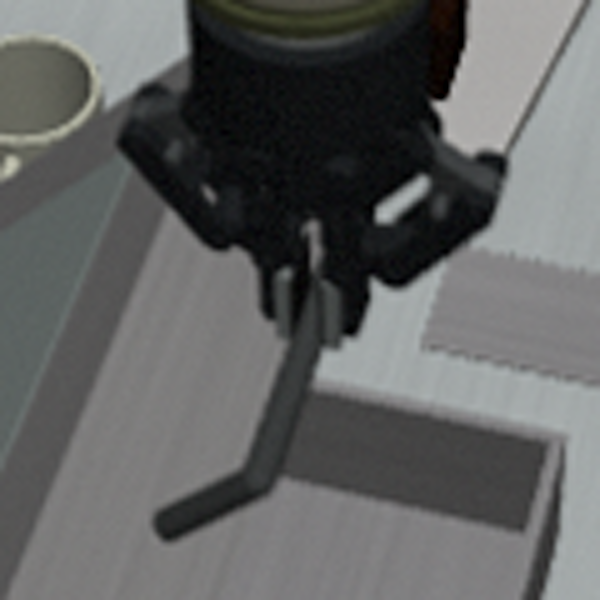

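View pics/l3c.png

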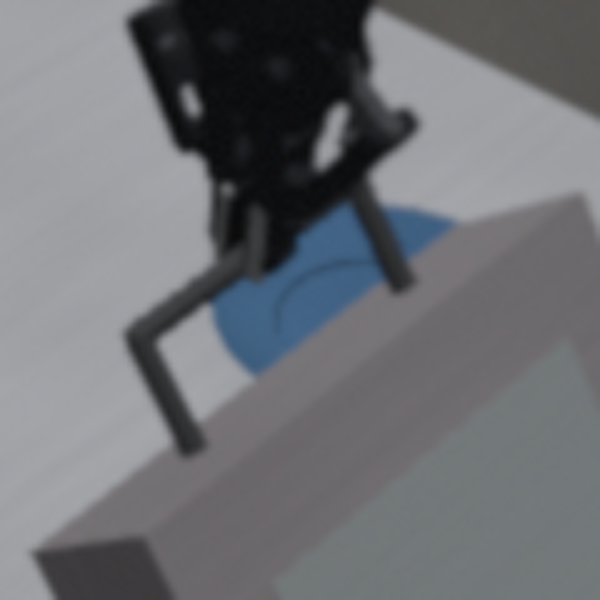

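The bar has crept to within about 4–5 mm of the fingertips: in the scene view it meets the finger at (250,262) and the fingertip is at about (255,278). I'll reseat it here near balance with a light grip. The jaws fix x, so the hood angle can't change while the pads slide down.

>>> {"op": "step_arm", "data": {
  "series": [
    [0,0,0,0],
    [0,1.5,0,0],
    [0,1.5,0,0]
  ],
  "newtons": 20
}}

```text
time: 12.55
tcp_pos: [0.5516, 0.26, 0.3062]
eef_rot: [0.502, -0.499, 0.499, -0.501]
force: [-18.5, -9.1, 27.4]
gripper_width: 0.0088
```

```bash
python3 -c "
from h import *
hood()"
```

```text
t 12.55 th_z 51.4 th_atan 50.2 r 0.2804 F [-18.5  -9.1  27.4] [0.5516 0.26   0.3062]
```

>>> {"op": "step_arm", "data": {
  "series": [
    [0,-1.5,0,0],
    [0,3,0,0],
    [0,3,0,0],
    [0,2,0,0]
  ],
  "grip": -0.62
}}

```text
time: 12.88
tcp_pos: [0.5528, 0.2598, 0.2962]
eef_rot: [0.501, -0.499, 0.499, -0.501]
force: [0.1, -0.1, 0.6]
gripper_width: 0.0159
```

>>> {"op": "step_arm", "data": {
  "series": [
    [0,0,0,0],
    [0,0,0,0],
    [0,0,0,0]
  ],
  "grip": -1,
  "newtons": 40
}}

```text
time: 13.13
tcp_pos: [0.5533, 0.2596, 0.2965]
eef_rot: [0.501, -0.499, 0.499, -0.501]
force: [4.2, 2.0, -6.7]
gripper_width: 0.0103
```

```bash
python3 - <<'E'
from h import *
hood()
c=manip.camera("side");a=c["frame"][230:350,260:380,::-1];cv2.imwrite("pics/l4s.png",cv2.resize(a,None,fx=5,fy=5,interpolation=2))
c=manip.camera("scene");a=c["frame"][60:180,330:450,::-1];cv2.imwrite("pics/l4c.png",cv2.resize(a,None,fx=5,fy=5,interpolation=2))
E
```

```text
t 13.13 th_z 47.8 th_atan 49.4 r 0.2713 F [ 4.2  2.  -6.7] [0.5533 0.2596 0.2965]
```

View pics/l4s.png

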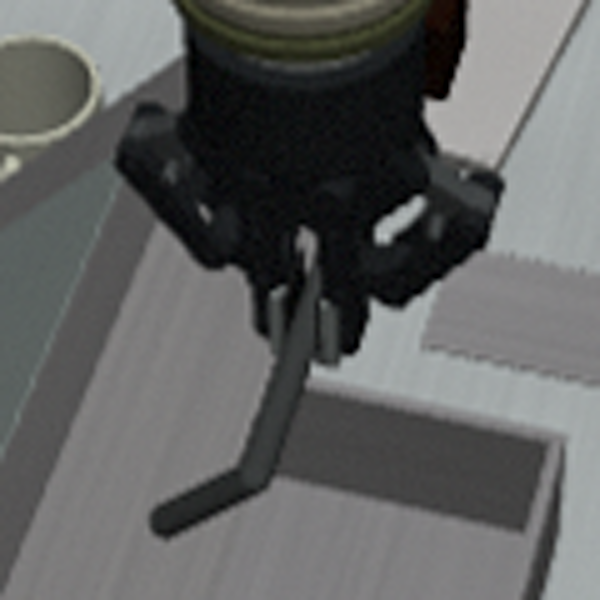

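View pics/l4c.png

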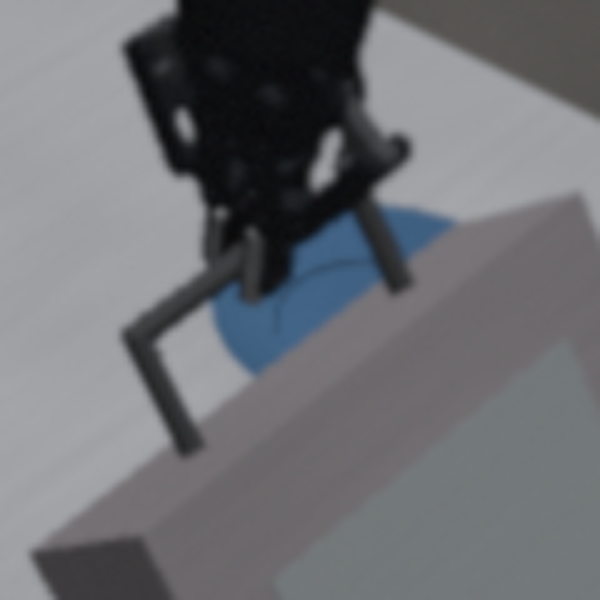

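>>> {"op": "step_arm", "data": {
  "series": [
    [0,-3.5,5.7,0],
    [0,-3.5,5.7,0],
    [0,-3.4,5.8,0],
    [0,-3.3,5.9,0],
    [0,-3.1,5.9,0]
  ]
}}

```text
time: 13.65
tcp_pos: [0.5826, 0.2598, 0.314]
eef_rot: [0.501, -0.499, 0.499, -0.501]
force: [0.3, -0.4, -2.0]
gripper_width: 0.0103
```

```bash
python3 -c "
from h import *
hood(off=.0158)"
```

```text
t 13.65 th_z 57.4 th_atan 57.2 r 0.2770 F [ 0.3 -0.4 -2. ] [0.5826 0.2598 0.314 ]
```

```bash
cat >> h.py <<'E'
def plane(n_="side"):
    c=manip.camera(n_);C=cloud(c).reshape(-1,3)
    m=(C[:,0]>.45)&(C[:,0]<.80)&(abs(C[:,1]-.26)<.13)&(C[:,2]>.14)&(C[:,2]<.45)
    q=C[m];rng=np.random.default_rng(0);best=None
    for _ in range(500):
        t=q[rng.integers(0,len(q),3)];n=np.cross(t[1]-t[0],t[2]-t[0]);l=np.linalg.norm(n)
        if l<1e-6: continue
        n/=l;k=abs((q-t[0])@n)<.003
        if best is None or k.sum()>best.sum():best=k
    p=q[best];n=np.linalg.svd(p-p.mean(0),full_matrices=False)[2][2];n*=np.sign(n[2]);print(n_,best.sum(),"n",n.round(3),"angle",np.degrees(np.arctan2(n[0],n[2])).round(1))
E
python3 -c "
from h import *
plane('side');plane('scene');hood(off=.0158)"
```

```text
side 2857 n [-0.55   0.003  0.835] angle -33.3
scene 8118 n [0.838 0.003 0.546] angle 56.9
t 13.75 th_z 57.6 th_atan 57.3 r 0.2771 F [ 3.5 -0.5 -5.5] [0.5831 0.2599 0.3144]
```

>>> {"op": "step_arm", "data": {
  "series": [
    [0,2.9,-5.6,0],
    [0,3.0,-5.5,0],
    [0,3.2,-5.5,0],
    [0,3.3,-5.4,0],
    [0,3.4,-5.3,0]
  ]
}}

```text
time: 14.17
tcp_pos: [0.5544, 0.2597, 0.298]
eef_rot: [-0.501, 0.498, -0.499, 0.501]
force: [6.4, 1.2, -8.0]
gripper_width: 0.0104
```

```bash
python3 -c "
from h import *
hood(off=.0158)"
```

```text
t 14.17 th_z 50.7 th_atan 50.5 r 0.2772 F [ 6.4  1.2 -8. ] [0.5544 0.2597 0.298 ]
```

>>> {"op": "step_arm", "data": {
  "series": [
    [0,3.5,-5.2,0],
    [0,3.6,-5.2,0],
    [0,3.8,-5.1,0],
    [0,3.9,-5.0,0],
    [0,4.0,-4.9,0]
  ]
}}

```text
time: 14.58
tcp_pos: [0.5289, 0.2596, 0.2795]
eef_rot: [-0.501, 0.498, -0.499, 0.501]
force: [4.6, -0.9, -4.4]
gripper_width: 0.0105
```

```bash
python3 -c "
from h import *
hood(off=.0158);plane('scene');plane()"
```

```text
t 14.58 th_z 44.2 th_atan 44.0 r 0.2775 F [ 4.6 -0.9 -4.4] [0.5289 0.2596 0.2795]
scene 9276 n [0.69  0.001 0.724] angle 43.6
side 6502 n [0.688 0.012 0.725] angle 43.5
```

Measured about 43.7°; 3.7° to go.

>>> {"op": "step_arm", "data": {
  "series": [
    [0,4.1,-4.7,0],
    [0,4.0,-4.5,0],
    [0,3.0,-3.2,0],
    [0,1.0,-1.2,0],
    [0,0,0,0]
  ]
}}

```text
time: 15.1
tcp_pos: [0.5152, 0.2595, 0.267]
eef_rot: [0.502, -0.499, 0.499, -0.501]
force: [0.6, -4.2, 0.6]
gripper_width: 0.0103
```

>>> {"op": "step_arm", "data": {
  "series": [
    [0,0,0,0],
    [0,0,0,0],
    [0,0,0,0],
    [0,0,0,0],
    [0,0,0,0]
  ]
}}

```text
time: 15.52
tcp_pos: [0.5157, 0.2596, 0.2675]
eef_rot: [0.501, -0.499, 0.499, -0.501]
force: [-1.7, -5.2, 2.4]
gripper_width: 0.0103
```

```bash
python3 -c "
from h import *
hood(off=.0158);plane('scene');plane();hood(off=.0158)
for n in('side','scene'): cv2.imwrite(f'pics/e_{n}.png',manip.camera(n)['frame'][:,:,::-1])
hood(off=.0158)"
```

```text
t 15.52 th_z 40.5 th_atan 40.3 r 0.2773 F [-1.7 -5.2  2.4] [0.5157 0.2596 0.2675]
scene 9367 n [ 0.641 -0.     0.767] angle 39.9
side 7275 n [0.643 0.012 0.765] angle 40.0
t 15.62 th_z 40.5 th_atan 40.3 r 0.2774 F [-1.7 -5.3  2.3] [0.5157 0.2595 0.2675]
t 15.72 th_z 40.5 th_atan 40.3 r 0.2774 F [-2.  -5.2  1.6] [0.5157 0.2595 0.2675]
```

View pics/e_side.png

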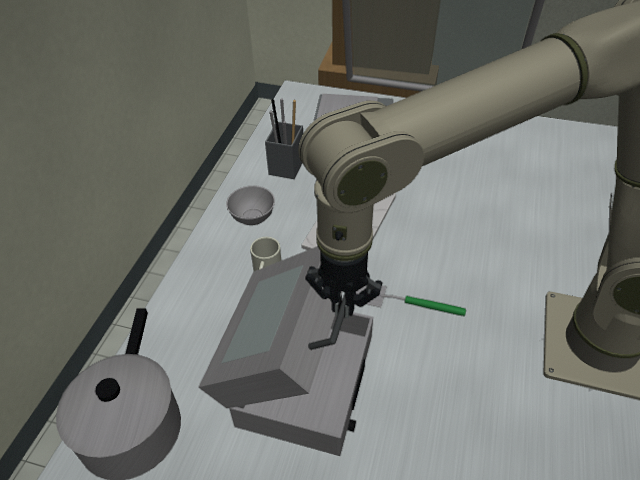

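View pics/e_scene.png

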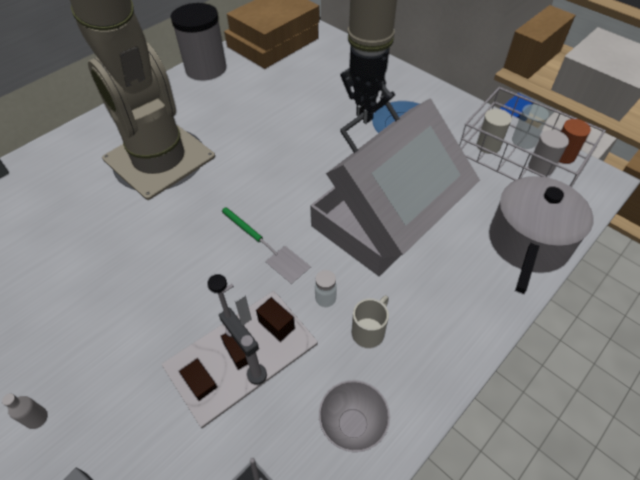

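The hood is at 40° and still, with the bar held. In the scene view the gauge is back up (knob at (217,284) as at the start), and the blocks, jar (325,288), mug (369,322) and spatula are where they were. I'm handing in.

```bash
python3 -c "
from h import *
manip.job_done();hood(off=.0158)"
```

```text
the job is handed in; nothing more can be done
the job is handed in; nothing more can be done
```

I checked the block and the arm is now holding the hood still at about 40°. I handed the job in at about 15.7 s.

- **Gauge:** The block under the foot was the middle one. I pressed the knob to about 63 mm with roughly 2–3 N on the foot; the camera showed it resting on the block. The gauge then sprang back, with its knob measured at about 287 mm again.
- **Hood:** I lifted it by the bar to about 57°, then eased it down. At the end it read 40.3° from the arm's position and 39.9–40.0° from the two cameras, not moving.
- **Grip on the bar:** On the way up the bar crept towards the fingertips. At about 50° I tried sliding the pads down under a light grip. It did not slide, and the wrist force rose to about 35 N. I then opened the fingers to 16 mm around the bar, moved down and pinched again at 40 N. The hood did not move noticeably, and after that there was no sign of slip.
- **Other objects:** The blocks, jar, spatula and mug look unmoved by eye in the last scene picture.
- **Not confirmed:** My last script printed only the hand-in notice, not the final state reading after it. The numbers above are from just before hand-in.

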